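# Index the carving positioner to its third stop and hold it

### The job

Release the carving positioner's brake: press the round push button on its switch box fully down and let it come up again. Then take the dial's black bar grip, turn it clockwise from rest, counting the clicks, to the third stop without passing it, and finish there still holding the grip, because the dial springs back if let go. Leave everything else on the bench as it is.

Things in the scene. Friction and masses are not known exactly. Their poses are not given: they have to be found in the camera images.
- positioner: Fixed grey cast housing 130 x 310 x 60 mm high on a 150 x 330 mm foot plate. Origin: centre of its underside; x along its short, y along its long side. The index dial is on top at (0, -80 mm); at (0, +80 mm) a steel turntable (diameter 116 mm) with a clamped wooden block (74 mm square, top 112 mm above the bench), geared 1:1 to the dial.
- index_grip: The dial's black bar grip, a block 44 mm long (its x), 14 mm wide (its y), 36 mm high, standing on a steel disc of diameter 60 mm. Origin: centre of the bar's underside on the dial axis, 70.5 mm above the bench; the top is at 106.5 mm. A white line on its top marks its -x end, the pointer. Its frame turns with the dial.
- grip_point (a point): Point on the dial axis inside the bar grip, 26 mm above the bar's underside (96.5 mm above the bench, 10 mm below its top): a good height to pinch, with fingertips reaching at most 24 mm further down.
- index_dial (a joint): Turn of the dial from rest, rad, clockwise seen from above; 0: bar along the positioner's x, pointer to its -x. Range 0 to 2.09. Clicks at stops 24 degrees apart: 0.419, 0.838, third 1.257, 1.676, 2.094 (black marks round the dial show rest and the five stops). A spring returns it to 0 with 0.10 to 0.12 N m; the clicks ripple this by 0.065 N m, stiffest 6 degrees past a stop, easiest 6 degrees before one.
- start_box: Fixed grey switch box 80 x 80 x 46 mm high with the round push button in the middle of its top. Origin: centre of its underside.
- start_button_top (a point): Centre of the top face of the push button (grey cap, diameter 32 mm, in a black collar of diameter 48 mm); moves down with it. The way to press is straight down.
- start_button (a joint): How far the button is pressed, m: 0 up, 0.006 fully down. It is sprung: about 1.5 N to start it, 5 N fully down.
- lamp_box: Bystander: fixed grey box of the same size as the start box, but with a small toggle lever on top. Origin: centre of its underside. It may stand on either side of the positioner, the start box on the other.
- lamp_lever (a joint): Bystander: the lamp lever's swing, rad, 0 as it stands at the start. Leave it.
- strap_a: Bystander: loose curved wooden clamping block, about 155 x 42 x 30 mm, with two holes; origin under its centre, x along it.
- strap_b: Bystander: a second, equal clamping block.
- mallet: Bystander: carver's round wooden mallet standing on its head, diameter 80 mm, 230 mm high; origin: centre of its underside.
- gouge: Bystander: loose gouge, 235 mm long, 24 mm high; dark handle to its -x, blade to +x; origin under the ferrule.
- pencil: Bystander: loose yellow pencil, 168 mm long, 8 mm thick; x along it.
- wax_jar: Bystander: loose glass jar, diameter 56 mm, 75 mm high; origin: centre of its underside.
There are look-alikes about, which are no part of the job. Leave any blue or pink look-alike of the start_box alone.

How it is judged:
By the outcome, as a careful person would: the job done as asked, in the order asked, and still so for the second after the job is handed in, while the arm keeps its last pose, push and grip.
It also fails if it takes over 54 s, if anything falls off the work surface, if the arm or the gripper's body presses on something with over 40 N, if the wrist force passes 120 N, or if a joint passes its speed limit or range.

### The arm

A 6-joint arm with a two-finger parallel gripper is mounted at the origin on the work surface. World frame = base frame: x ahead of the robot, y to its left, z up, the work surface at z = 0. Lengths are in m, angles in rad, forces in N, time in s.
With the tool pointing down it reaches from about 0.25 to 0.725 m from the base axis. Payload 4 kg.
Tool frame: the origin (TCP) lies on the centre line of the jaws, within the pads' length; the fingertips stand 14 mm ahead of it and the grasp point (between the pads) lies 5 mm behind it; z points along the fingers, x is the direction in which the jaws open and shut, and the axes are right-handed (so a half turn about z gives the same grasp; the last joint's range is limited). The gripper opens to 85 mm and grips with 20 to 120 N. Pads are 22 mm wide; open, the fingers measure 114 mm over their backs; the gripper's body (76 mm by 85 mm) begins 54 mm behind the grasp point. The pads swing forward as they close: fully open they stand 13 mm farther back than shut.
Start: joints at [-1.225, 0.241, 0.005, 1.335, 0, 1.571], TCP at [0.169, -0.47, 0.245] pointing down, gripper open.
Joint ranges: [-2.72, 2.72], [-1.05, 1.87], [-1.09, 1.28], [-1.99, 2.15], [-1.42, 1.44], [-3.14, 3.14]. Speed limits (rad/s): [2.79, 2.79, 3.14, 3.14, 3.14, 3.14].

### API

Orientations are given as a unit quaternion [x, y, z, w].
In Python, from workcell import bot gives the robot as it stands.
- The arm moves only by the tool play_rows, never from a script. Its argument "motion" is a list of rows, each an object with "fingers": the closure, from -1 (fully open) to 1 (shut), so that 0 is half open; "translation": the shift along the tool's x, y, z in cm, a list of three; "roll": the turn about the tool's z in degrees. A call has 1 to 20 rows; each row is the pose to reach, as a shift and turn from the pose commanded when the call began, along the tool's axes at that moment; what a row does not reach only later rows make up. A row lasts 1/12 s, in which the tool goes at most 41.7 mm and 7.16 degrees, less where a joint would pass 70% of its speed; a pose out of reach is approached as far as the arm can. A call with a gripper value outside its range is refused whole. The fingers move at their own pace and stop on an object; the grip force is fixed at half the most. Time passes only in rows, so rows that repeat a pose let the fingers close. It gives the time, the measured TCP pose, the force and the opening at its end, in the units of the state.
- bot.get_obs(): the state, without advancing time (a new reading comes with each control period).
- bot.camera(name): name is "scene" or "top" or "wrist"; returns a dict with "pixels" (480x640x3 uint8, red, green, blue), "intrinsics" (3x3 intrinsics, pixels), "world_to_cam" (4x4, takes a point from world to camera coordinates). Camera axes: x right, y down, z forward; pixel columns grow to the right and rows downward; lengths in m; the calibration is good to about 2 mm. The wrist camera is an equidistant fisheye: a pixel r from the principal point sees the ray r / f radians off the axis. A picture is of the moment at which its call begins. There is no depth.
- bot.job_done(): hands the job in, once; it reports no verdict.
The state is a dict: "clock": time; "joint_pos": joint angles; "joint_vel": joint speeds; "tau": joint torques, N m; "eef_pos": TCP position; "tool_rot": TCP orientation; "ft_force": force on the tool from outside, world axes, zero at the start; "ft_torque": the same for the moment, N m; "grip_width": finger opening in m.
Only numpy, scipy, OpenCV 4.12 (cv2) and the standard library are available. Lean on these libraries where they do the work, as an engineer would, in place of code of your own. Each camera call takes 0.05 s, during which the arm holds its last target. There are 200 camera calls.

## Working session

There is one attempt and no reset: what is moved stays moved. The work goes in short steps, Python scripts to look and compute and a tool call to move; the robot and the scene stay as the last step left them, time stands still between calls to the robot, and variables do not carry over. Pictures are saved under pics/ and viewed, about 8 in all and at most 12, crops included, and the job is handed in when it is done.

Besides the shell and the picture viewer there is one more tool, called after "Emit:" as name(argument=value, ...) on one line, values as JSON. play_rows: Moves the arm, as the interface text tells. Its arguments: {"type":"object","properties":{"motion":{"type":"array","items":{"type":"object","properties":{"fingers":{"type":"number"},"translation":{"type":"array","items":{"type":"number"}},"roll":{"type":"number"}}}}},"required":["motion"]}

```bash
mkdir -p pics; cat > h.py <<'E'
import numpy as np, cv2
from workcell import bot
def snap(n,f):
    c=bot.camera(n); cv2.imwrite('pics/'+f,c['pixels'][:,:,::-1]); np.savez('pics/'+f+'.npz',K=c['intrinsics'],T=c['world_to_cam'],im=c['pixels']); return c
def load(f): return np.load('pics/'+f+'.npz')
def ray(c,u,v,fish=False):
    K,T=c['K'],c['T']
    x=(u-K[0,2])/K[0,0]; y=(v-K[1,2])/K[1,1]
    if fish:
        r=np.hypot(x,y); s=np.sinc(r/np.pi); d=np.array([x*s,y*s,np.cos(r)])
    else: d=np.array([x,y,1])
    R=T[:3,:3]; return -R.T@T[:3,3], R.T@d
def at(c,u,v,z,fish=False):
    o,d=ray(c,u,v,fish); return o+d*(z-o[2])/d[2]
def proj(c,p):
    q=c['T'][:3,:3]@p+c['T'][:3,3]; q=c['K']@q; return q[:2]/q[2]
E
python3 - <<'E'
from h import *
for n in ['top','scene','wrist']: snap(n,n+'1.png')
o=bot.get_obs(); print(o)
E
```

```text
{'clock': 0.15, 'joint_pos': array([-1.22498026e+00,  2.41249504e-01,  4.06241184e-03,  1.33520256e+00,
        3.93064025e-06,  1.57082625e+00]), 'joint_vel': array([-0.00034338, -0.00152743,  0.00398637,  0.00080248,  0.00161241,
       -0.00131029]), 'tau': array([-1.19887583e-03, -3.72635365e+01,  2.52638376e+01,  1.23677845e-02,
       -4.27612019e-05, -1.74341437e-05]), 'eef_pos': array([ 0.16933283, -0.46998145,  0.24462363]), 'tool_rot': array([ 8.18210103e-01, -5.74918771e-01, -6.50723126e-04, -4.59606181e-04]), 'ft_force': array([-0.3971041 ,  0.02732669,  0.05085202]), 'ft_torque': array([ 0.02502988, -0.00189139, -0.03985831]), 'grip_width': 0.08529336728819455}
```

View pics/top1.png

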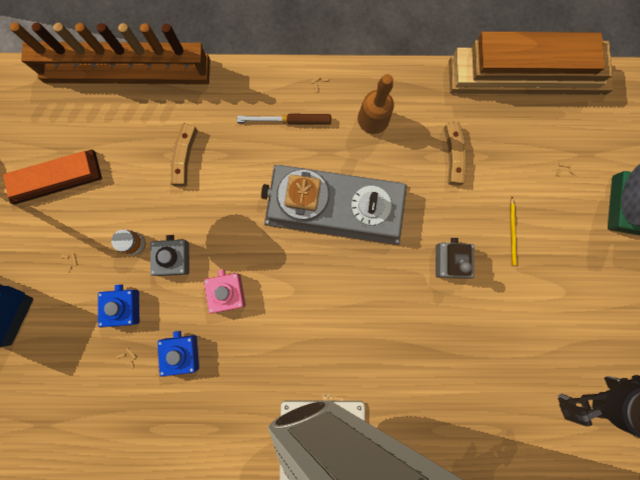

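View pics/scene1.png

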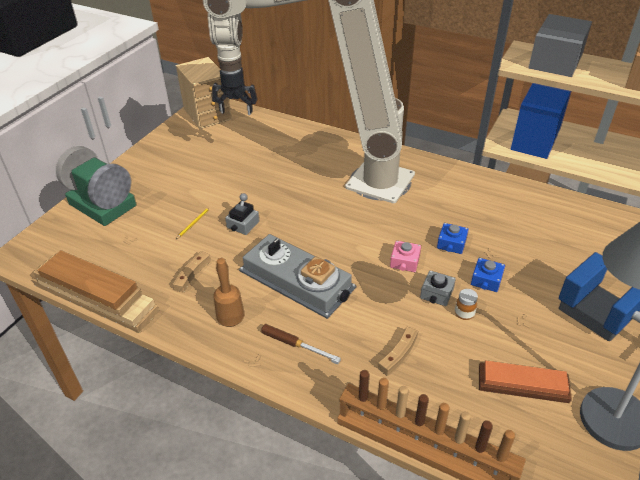

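Start-box candidates in the top view: grey (168,257), pink (223,292), blue (118,308) and blue (178,356). The grey box at (455,260) has a toggle lever, so it is the lamp box. Grey (168,257) fits, because it has a round button and sits on the opposite side of the positioner. The dial is at (372,205). I'll confirm both in one enlarged crop.

```bash
python3 - <<'E'
from h import *
c=load('top1.png'); im=c['im'][:,:,::-1]
a=cv2.resize(im[227:287,130:210],(400,300),interpolation=cv2.INTER_CUBIC)
b=cv2.resize(im[175:235,332:412],(400,300),interpolation=cv2.INTER_CUBIC)
s=load('scene1.png')['im'][:,:,::-1]
d=cv2.resize(s[265:310,410:470],(400,300),interpolation=cv2.INTER_CUBIC)
e=cv2.resize(s[228:273,245:305],(400,300),interpolation=cv2.INTER_CUBIC)
cv2.imwrite('pics/crop1.png',np.vstack([np.hstack([a,b]),np.hstack([d,e])]))
print('cam',ray(c,320,240)[0])
for n,u,v,z in [('box',168,257,.05),('dial',372,205,.0705),('lamp',455,260,.05),('tt',302,193,.112),('jar',127,241,.075),
 ('corn',274,166,.06),('corn',407,184,.06),('corn',401,241,.06),('corn',267,223,.06),('mallet',385,80,.23)]: print(n,at(c,u,v,z).round(4))
E
```

```text
cam [0.34314197 0.02570519 1.11162489]
box [0.4226 0.3583 0.05  ]
dial [ 0.5433 -0.1105  0.0705]
lamp [ 0.4194 -0.3031  0.05  ]
tt [0.5614 0.0496 0.112 ]
jar [0.4564 0.4447 0.075 ]
corn [0.637  0.1171 0.06  ]
corn [ 0.5957 -0.1943  0.06  ]
corn [ 0.4617 -0.1775  0.06  ]
corn [0.5016 0.1309 0.06  ]
mallet [ 0.77  -0.119  0.23 ]
```

View pics/crop1.png

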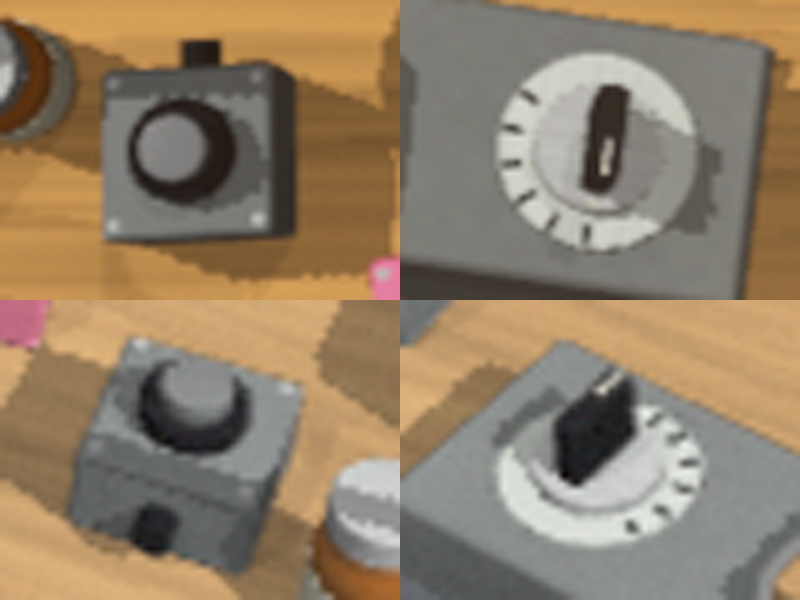

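The crop confirms both targets. The grey box has a grey round cap in a black collar, with the cap centre at top pixel (164,257). The dial bar has its white pointer line toward the robot, at rest, and its five stop marks lie clockwise from there.

```bash
cat >> h.py <<'E'
from scipy.spatial.transform import Rotation as Rn
def plan(target,yaw=None):
    o=bot.get_obs(); R=Rn.from_quat(o['tool_rot']).as_matrix()
    y0=np.degrees(np.arctan2(R[1,0],R[0,0]))
    print('t',round(o['clock'],2),'pos',o['eef_pos'].round(4),'yaw',y0.round(2),'tilt',R[:,2].round(4))
    print('shift cm',(R.T@(np.array(target)-o['eef_pos'])*100).round(2),'roll',None if yaw is None else (-(yaw-y0)).round(2))
def tri(*rs):
    A=sum(np.eye(3)-np.outer(d,d)/(d@d) for o,d in rs); b=sum((np.eye(3)-np.outer(d,d)/(d@d))@o for o,d in rs)
    return np.linalg.solve(A,b)
E
python3 - <<'E'
from h import *
c=load('top1.png'); s=load('scene1.png')
print('button',tri(ray(c,164.4,257),ray(s,439.7,276.2)))
for z in (.055,.065,.075): print(at(c,164.4,257,z),at(s,439.7,276.2,z))
print('bar top ctr',at(c,332+207/5,175+139/5,.1065), 'ring',at(c,332+197/5,175+152/5,.061))
plan([.418,.362,.17],-10)
E
```

```text
button [0.4200202  0.36284504 0.06929728]
[0.42221663 0.36492788 0.055     ] [0.40435268 0.36196132 0.055     ]
[0.42146826 0.36171745 0.065     ] [0.41404838 0.36409031 0.065     ]
[0.42071989 0.35850701 0.075     ] [0.42374409 0.36621929 0.075     ]
bar top ctr [ 0.54136943 -0.10894074  0.1065    ] ring [ 0.54418029 -0.11032004  0.061     ]
t 0.15 pos [ 0.1693 -0.47    0.2446] yaw -70.19 tilt [-5.0e-04  1.5e-03 -1.0e+00]
shift cm [-69.83 -51.59   7.57] roll -60.19
```

Emit:
play_rows(motion=[{"fingers": 1,"translation": [-1.5,-1.1,0],"roll": -3},{"fingers": 1,"translation": [-4,-3,0],"roll": -6},{"fingers": 1,"translation": [-7.5,-5.5,0],"roll": -9},{"fingers": 1,"translation": [-10.8,-8,0],"roll": -12},{"fingers": 1,"translation": [-14.2,-10.5,0],"roll": -15},{"fingers": 1,"translation": [-17.5,-13,0],"roll": -18},{"fingers": 1,"translation": [-20.8,-15.5,0],"roll": -21},{"fingers": 1,"translation": [-24.2,-18,0],"roll": -24},{"fingers": 1,"translation": [-27.5,-20.5,0],"roll": -27},{"fingers": 1,"translation": [-30.8,-23,0],"roll": -30},{"fingers": 1,"translation": [-34.2,-25.4,0],"roll": -33},{"fingers": 1,"translation": [-37.5,-27.8,0],"roll": -36},{"fingers": 1,"translation": [-40.8,-30.2,0],"roll": -39},{"fingers": 1,"translation": [-44.2,-32.7,0],"roll": -42},{"fingers": 1,"translation": [-47.5,-35.2,0],"roll": -45},{"fingers": 1,"translation": [-50.8,-37.6,0],"roll": -48},{"fingers": 1,"translation": [-54.2,-40,0],"roll": -51},{"fingers": 1,"translation": [-57.5,-42.5,0],"roll": -54},{"fingers": 1,"translation": [-60.5,-44.7,0],"roll": -57},{"fingers": 1,"translation": [-63,-46.5,0],"roll": -60}])

```text
clock: 1.82
eef_pos: [0.3935, 0.2827, 0.2448]
tool_rot: [0.996, -0.087, -0.0, -0.0]
ft_force: [0.1, 0.3, 1.4]
grip_width: -0.0002
```

```bash
python3 - <<'E'
from h import *
snap('wrist','w2.png'); snap('top','t2.png')
c=load('w2.png'); print(c['K'],c['T'])
plan([.420,.362,.14],-10)
E
```

```text
[[371.64829954   0.         312.79541159]
 [  0.         371.64829954 233.43434899]
 [  0.           0.           1.        ]] [[ 9.85020263e-01 -1.72438626e-01 -4.82719936e-05 -3.38416407e-01]
 [-1.64057308e-01 -9.37229839e-01  3.07709974e-01  2.89469760e-01]
 [-5.31063271e-02 -3.03092640e-01 -9.51480199e-01  4.85808279e-01]
 [ 0.00000000e+00  0.00000000e+00  0.00000000e+00  1.00000000e+00]]
t 1.92 pos [0.3942 0.2839 0.2442] yaw -9.88 tilt [-3.e-04  9.e-04 -1.e+00]
shift cm [ 1.21 -8.13 10.42] roll 0.12
```

View pics/w2.png

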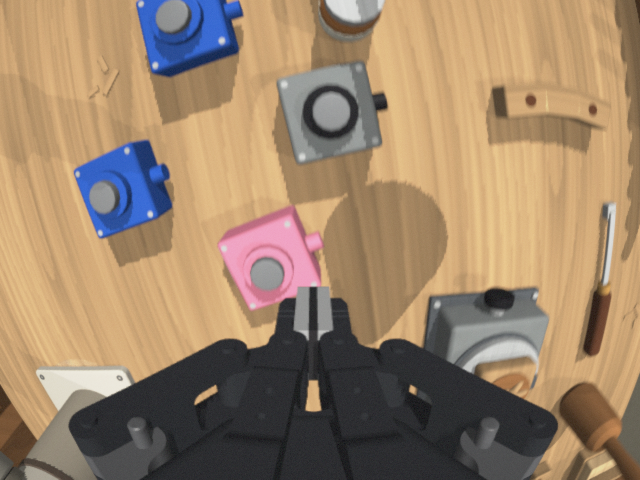

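The wrist view shows the start button cap at (333,111), the jar at (350,10) and the pink box at (267,272).

```bash
python3 - <<'E'
from h import *
c=load('w2.png')
for z in (.065,.069): print(at(c,333,111,z,True))
print(tri(ray(c,333,111,True),ray(load('top1.png'),164.4,257),ray(load('scene1.png'),439.7,276.2)))
plan([.420,.362,.095],-10)
E
```

```text
[0.42374518 0.36250231 0.065     ]
[0.4235231  0.36247227 0.069     ]
[0.42158491 0.36269584 0.07062017]
t 1.92 pos [0.3942 0.2839 0.2442] yaw -9.88 tilt [-3.e-04  9.e-04 -1.e+00]
shift cm [ 1.21 -8.13 14.92] roll 0.12
```

Emit:
play_rows(motion=[{"fingers": 1,"translation": [0.3,-2,0]},{"fingers": 1,"translation": [0.9,-5,1]},{"fingers": 1,"translation": [1.4,-7.5,3]},{"fingers": 1,"translation": [1.4,-8.2,6]},{"fingers": 1,"translation": [1.4,-8.2,9]},{"fingers": 1,"translation": [1.4,-8.2,11.5]},{"fingers": 1,"translation": [1.4,-8.2,13.5]},{"fingers": 1,"translation": [1.4,-8.2,14.8]},{"fingers": 1,"translation": [1.4,-8.2,15.1]},{"fingers": 1,"translation": [1.4,-8.2,15.1]}])

```text
schema error: expected keys fingers, translation, roll
```

```bash
python3 - <<'E'
from h import *
snap('wrist','w3.png')
plan([.422,.3625,.083],-10); print(bot.get_obs()['ft_force'])
E
```

```text
t 1.97 pos [0.3933 0.2816 0.2442] yaw -10.02 tilt [-0.0014 -0.0012 -1.    ]
shift cm [ 1.44 -8.49 16.11] roll -0.02
[ 0.00856992  0.29861888 -0.01464695]
```

View pics/w3.png

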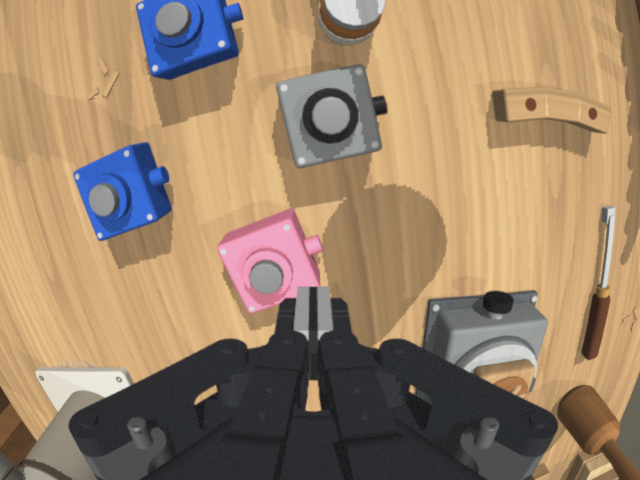

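The call was refused because the roll key was missing, so the arm has not moved and the view is unchanged (cap at (331,116)). I'll resend it with all keys.

Emit:
play_rows(motion=[{"fingers": 1,"translation": [0.3,-2,0],"roll": 0},{"fingers": 1,"translation": [0.9,-5,1],"roll": 0},{"fingers": 1,"translation": [1.4,-7.7,3],"roll": 0},{"fingers": 1,"translation": [1.4,-8.5,6],"roll": 0},{"fingers": 1,"translation": [1.4,-8.5,9],"roll": 0},{"fingers": 1,"translation": [1.4,-8.5,11.5],"roll": 0},{"fingers": 1,"translation": [1.4,-8.5,13.5],"roll": 0},{"fingers": 1,"translation": [1.4,-8.5,14.6],"roll": 0},{"fingers": 1,"translation": [1.4,-8.5,14.9],"roll": 0},{"fingers": 1,"translation": [1.4,-8.5,14.9],"roll": 0},{"fingers": 1,"translation": [1.4,-8.5,14.9],"roll": 0},{"fingers": 1,"translation": [1.4,-8.5,14.9],"roll": 0}])

```text
clock: 2.97
eef_pos: [0.4231, 0.3612, 0.0978]
tool_rot: [0.996, -0.089, 0.001, -0.001]
ft_force: [0.5, 0.5, -0.3]
grip_width: 0.0003
```

```bash
python3 - <<'E'
from h import *
print(at(load('w3.png'),331,116,.069,True))
snap('wrist','w4.png'); c=load('w4.png')
cv2.imwrite('pics/w4c.png',cv2.resize(c['im'][200:380,200:440,::-1],(800,600)))
plan([.422,.3625,.083],-10); print(bot.get_obs()['ft_force'])
E
```

```text
[0.42178655 0.36000359 0.069     ]
t 3.02 pos [0.4231 0.3614 0.0978] yaw -10.22 tilt [ 0.0021  0.0017 -1.    ]
shift cm [-0.13 -0.08  1.48] roll -0.22
[ 0.0661391  -0.64707942  0.2384628 ]
```

View pics/w4c.png

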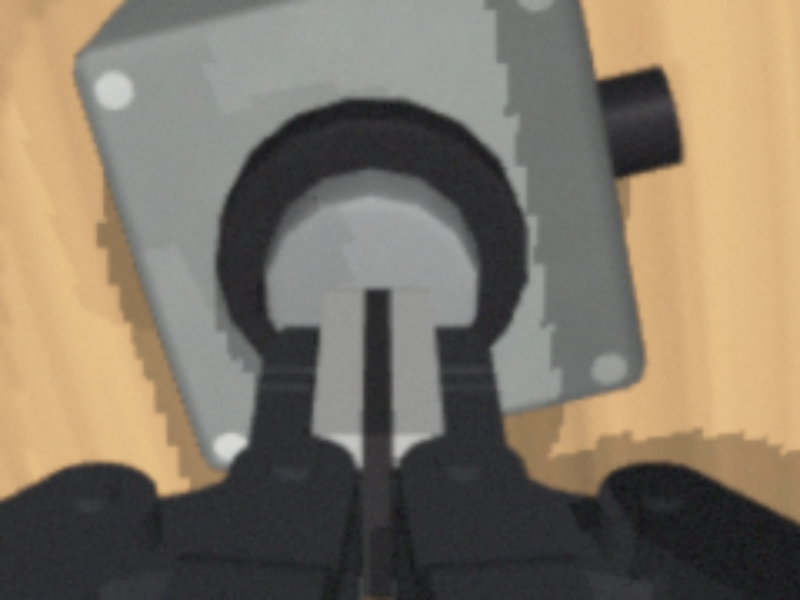

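The closed fingertips are centred over the cap (cap centre near (372,285) in the crop). I'll press down and watch the force.

Emit:
play_rows(motion=[{"fingers": 1,"translation": [-0.1,0,0.5],"roll": 0},{"fingers": 1,"translation": [-0.1,0,1.0],"roll": 0},{"fingers": 1,"translation": [-0.1,0,1.3],"roll": 0},{"fingers": 1,"translation": [-0.1,0,1.6],"roll": 0},{"fingers": 1,"translation": [-0.1,0,1.8],"roll": 0},{"fingers": 1,"translation": [-0.1,0,1.8],"roll": 0},{"fingers": 1,"translation": [-0.1,0,1.8],"roll": 0}])

```text
clock: 3.6
eef_pos: [0.421, 0.3612, 0.0784]
tool_rot: [0.996, -0.089, -0.0, 0.0]
ft_force: [-1.6, -0.8, 3.2]
grip_width: 0.0002
```

Emit:
play_rows(motion=[{"fingers": 1,"translation": [0,0,0.15],"roll": 0},{"fingers": 1,"translation": [0,0,0.3],"roll": 0},{"fingers": 1,"translation": [0,0,0.45],"roll": 0},{"fingers": 1,"translation": [0,0,0.55],"roll": 0},{"fingers": 1,"translation": [0,0,0.55],"roll": 0},{"fingers": 1,"translation": [0,0,0.55],"roll": 0}])

```text
clock: 4.1
eef_pos: [0.4212, 0.3613, 0.0758]
tool_rot: [0.996, -0.089, 0.0, -0.001]
ft_force: [-6.0, -4.7, 21.9]
grip_width: -0.0
```

The button bottomed out: 21.9 N, well above the 5 N full-down spring force, and travel stopped. Now I'll let it up and lift away.

Emit:
play_rows(motion=[{"fingers": 1,"translation": [0,0,-0.3],"roll": 0},{"fingers": 1,"translation": [0,0,-0.6],"roll": 0},{"fingers": 1,"translation": [0,0,-1.0],"roll": 0},{"fingers": 1,"translation": [0,0,-2.0],"roll": 0},{"fingers": 1,"translation": [0,0,-4.5],"roll": 0},{"fingers": 1,"translation": [0,0,-7.5],"roll": 0},{"fingers": 1,"translation": [0,0,-10.5],"roll": 0},{"fingers": 1,"translation": [0,0,-13.0],"roll": 0},{"fingers": 1,"translation": [0,0,-14.0],"roll": 0},{"fingers": 1,"translation": [0,0,-14.0],"roll": 0},{"fingers": 1,"translation": [0,0,-14.0],"roll": 0}])

```text
clock: 5.02
eef_pos: [0.4214, 0.3613, 0.2124]
tool_rot: [0.996, -0.089, 0.0, -0.0]
ft_force: [-0.1, -0.3, -1.1]
grip_width: -0.0
```

```bash
python3 - <<'E'
from h import *
snap('top','t5.png'); 
a=load('t5.png')['im'][227:287,130:210].astype(int);b=load('top1.png')['im'][227:287,130:210].astype(int)
plan([.485,-.109,.215],82.5); print(bot.get_obs()['ft_force'])
E
```

```text
t 5.07 pos [0.4208 0.3608 0.2113] yaw -10.19 tilt [-0.0016 -0.0015 -1.    ]
shift cm [14.63 45.1  -0.31] roll -92.69
[-0.16886836 -1.11141233 -0.95499224]
```

Emit:
play_rows(motion=[{"fingers": 0,"translation": [0.7,1.2,0],"roll": -3},{"fingers": 0,"translation": [2,3.5,0],"roll": -8},{"fingers": 0,"translation": [3.6,6.3,0],"roll": -13},{"fingers": 0,"translation": [5.2,9.1,0],"roll": -18},{"fingers": 0,"translation": [6.8,11.9,0],"roll": -24},{"fingers": 0,"translation": [8.4,14.7,0],"roll": -30},{"fingers": 0,"translation": [10,17.5,0],"roll": -36},{"fingers": 0,"translation": [11.6,20.3,0],"roll": -42},{"fingers": 0,"translation": [13.2,23.1,0],"roll": -48},{"fingers": 0,"translation": [14.8,25.9,0],"roll": -54},{"fingers": 0,"translation": [16.4,28.7,0],"roll": -60},{"fingers": 0,"translation": [18,31.5,0],"roll": -66},{"fingers": 0,"translation": [19.6,34.3,0],"roll": -72},{"fingers": 0,"translation": [21.2,37.1,0],"roll": -78},{"fingers": 0,"translation": [22.8,39.9,0],"roll": -84},{"fingers": 0,"translation": [24.2,42.3,0],"roll": -89},{"fingers": 0,"translation": [25,43.8,0],"roll": -92.7},{"fingers": 0,"translation": [25,43.8,0],"roll": -92.7},{"fingers": 0,"translation": [25,43.8,0],"roll": -92.7},{"fingers": 0,"translation": [25,43.8,0],"roll": -92.7}])

```text
clock: 6.73
eef_pos: [0.5888, -0.1133, 0.2109]
tool_rot: [0.752, 0.659, -0.001, -0.002]
ft_force: [-0.1, 0.8, 0.2]
grip_width: 0.0428
```

```bash
python3 - <<'E'
from h import *
snap('wrist','w6.png'); snap('top','t6.png')
a=load('w6.png')['im'][:,:,::-1]; b=cv2.resize(load('t6.png')['im'][227:287,130:210,::-1],(160,120))
a=a.copy(); a[:120,:160]=b; cv2.imwrite('pics/w6b.png',a)
plan([.5425,-.1095,.0915],82.5)
E
```

```text
t 6.83 pos [ 0.5892 -0.1128  0.212 ] yaw 82.57 tilt [-1.8e-03  6.0e-04 -1.0e+00]
shift cm [-0.28 -4.65 12.06] roll 0.07
```

View pics/w6b.png

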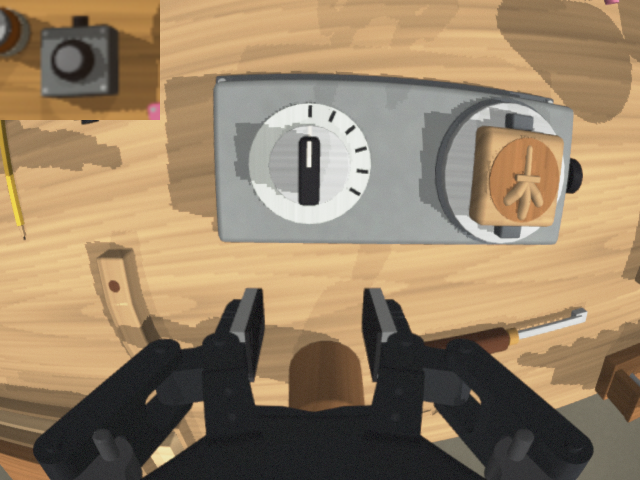

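The button is back up (inset). The bar's top spans about (300–319, 137–205), aligned with the tool, with its pointer end toward the robot. The dial ring centre is (310,163).

```bash
python3 - <<'E'
from h import *
c=load('w6.png'); f=True
print('ring',at(c,310,163.5,.061,f))
p,q=at(c,309.5,137,.1065,f),at(c,309.5,205,.1065,f); print('bar ends',p,q,'len',np.linalg.norm(p-q),(p+q)/2, np.degrees(np.arctan2(*(q-p)[1::-1])))
for u in (300,319): print(at(c,u,150,.1065,f))
for u,v in [(217,80),(217,240),(573,108),(558,242)]: print(at(c,u,v,.06,f))
E
```

```text
ring [ 0.54385608 -0.10973431  0.061     ]
bar ends [ 0.52182632 -0.10675089  0.1065    ] [ 0.56506615 -0.11254212  0.1065    ] len 0.04362592878489227 [ 0.54344623 -0.1096465   0.1065    ] -7.628388719119153
[ 0.52914808 -0.11371279  0.1065    ]
[ 0.53071754 -0.10195597  0.1065    ]
[ 0.46973728 -0.17040116  0.06      ]
[ 0.59441965 -0.19279048  0.06      ]
[0.51425251 0.12710283 0.06      ]
[0.63745022 0.1115656  0.06      ]
```

Emit:
play_rows(motion=[{"fingers": 0,"translation": [-0.1,-1.5,0],"roll": 0},{"fingers": 0,"translation": [-0.3,-3.5,1],"roll": 0},{"fingers": 0,"translation": [-0.3,-4.5,3],"roll": 0},{"fingers": 0,"translation": [-0.3,-4.6,5.5],"roll": 0},{"fingers": 0,"translation": [-0.3,-4.6,7.5],"roll": 0},{"fingers": 0,"translation": [-0.3,-4.6,8.5],"roll": 0},{"fingers": 0,"translation": [-0.3,-4.6,9],"roll": 0},{"fingers": 0,"translation": [-0.3,-4.6,9],"roll": 0},{"fingers": 0,"translation": [-0.3,-4.6,9],"roll": 0}])

```text
clock: 7.58
eef_pos: [0.5445, -0.1107, 0.1236]
tool_rot: [0.752, 0.66, 0.0, 0.001]
ft_force: [0.8, 0.3, 0.6]
grip_width: 0.0424
```

```bash
python3 - <<'E'
from h import *
plan([.5436,-.1097,.0915],82.4);print(bot.get_obs()['ft_force'],bot.get_obs()['joint_pos'])
E
```

```text
t 7.58 pos [ 0.5445 -0.1107  0.1236] yaw 82.55 tilt [ 1.2e-03 -2.0e-04 -1.0e+00]
shift cm [ 0.09 -0.11  3.21] roll 0.15
[0.78010879 0.26099714 0.62008959] [-2.00634705e-01  4.28458157e-01 -5.51269660e-02  1.08594135e+00
  1.54736008e-05 -7.05266222e-02]
```

Emit:
play_rows(motion=[{"fingers": 0,"translation": [0.1,-0.1,1],"roll": 0},{"fingers": 0,"translation": [0.1,-0.1,2],"roll": 0},{"fingers": 0,"translation": [0.1,-0.1,2.8],"roll": 0},{"fingers": 0,"translation": [0.1,-0.1,3.1],"roll": 0},{"fingers": 0,"translation": [0.1,-0.1,3.1],"roll": 0},{"fingers": 0,"translation": [0.1,-0.1,3.1],"roll": 0},{"fingers": 1,"translation": [0.1,-0.1,3.1],"roll": 0},{"fingers": 1,"translation": [0.1,-0.1,3.1],"roll": 0},{"fingers": 1,"translation": [0.1,-0.1,3.1],"roll": 0},{"fingers": 1,"translation": [0.1,-0.1,3.1],"roll": 0},{"fingers": 1,"translation": [0.1,-0.1,3.1],"roll": 0},{"fingers": 1,"translation": [0.1,-0.1,3.1],"roll": 0},{"fingers": 1,"translation": [0.1,-0.1,3.1],"roll": 0},{"fingers": 1,"translation": [0.1,-0.1,3.1],"roll": 0}])

```text
clock: 8.75
eef_pos: [0.5434, -0.11, 0.0924]
tool_rot: [0.752, 0.659, 0.0, 0.0]
ft_force: [-0.7, -0.6, 5.2]
grip_width: 0.013
```

```bash
python3 - <<'E'
from h import *
plan([.5436,-.1097,.0915],82.4);o=bot.get_obs();print(o['ft_force'],o['ft_torque'],o['grip_width'])
E
```

```text
t 8.75 pos [ 0.5434 -0.11    0.0924] yaw 82.5 tilt [ 1.1e-03 -2.0e-04 -1.0e+00]
shift cm [0.03 0.02 0.09] roll 0.1
[-0.73378304 -0.56466909  5.17193714] [ 0.10332639  0.13050127 -0.45772516] 0.013001571494802884
```

Gripped: the width reads 13 mm on the 14 mm bar. Now I'll turn clockwise gently.

Emit:
play_rows(motion=[{"fingers": 1,"translation": [0,0,0],"roll": 1},{"fingers": 1,"translation": [0,0,0],"roll": 3},{"fingers": 1,"translation": [0,0,0],"roll": 5.5},{"fingers": 1,"translation": [0,0,0],"roll": 8},{"fingers": 1,"translation": [0,0,0],"roll": 10.5},{"fingers": 1,"translation": [0,0,0],"roll": 13},{"fingers": 1,"translation": [0,0,0],"roll": 15.5},{"fingers": 1,"translation": [0,0,0],"roll": 18},{"fingers": 1,"translation": [0,0,0],"roll": 20.5},{"fingers": 1,"translation": [0,0,0],"roll": 23},{"fingers": 1,"translation": [0,0,0],"roll": 25.5},{"fingers": 1,"translation": [0,0,0],"roll": 28},{"fingers": 1,"translation": [0,0,0],"roll": 30.5},{"fingers": 1,"translation": [0,0,0],"roll": 33},{"fingers": 1,"translation": [0,0,0],"roll": 36},{"fingers": 1,"translation": [0,0,0],"roll": 39},{"fingers": 1,"translation": [0,0,0],"roll": 42},{"fingers": 1,"translation": [0,0,0],"roll": 45},{"fingers": 1,"translation": [0,0,0],"roll": 47},{"fingers": 1,"translation": [0,0,0],"roll": 48}])

```text
clock: 10.42
eef_pos: [0.5439, -0.1092, 0.0924]
tool_rot: [0.955, 0.297, 0.001, -0.0]
ft_force: [1.4, 2.0, 5.1]
grip_width: 0.0133
```

```bash
python3 - <<'E'
from h import *
plan([.5436,-.1097,.0915],10.4);o=bot.get_obs();print(o['ft_force'],o['ft_torque'],o['grip_width'])
E
```

```text
t 10.42 pos [ 0.5439 -0.1092  0.0924] yaw 34.53 tilt [ 0.002   0.0011 -1.    ]
shift cm [-0.05  0.03  0.09] roll 24.13
[1.36480989 1.99836285 5.06784532] [ 0.50158864 -0.18908416  0.10162366] 0.013281424073625786
```

Emit:
play_rows(motion=[{"fingers": 1,"translation": [0,0,0],"roll": 2},{"fingers": 1,"translation": [0,0,0],"roll": 4.5},{"fingers": 1,"translation": [0,0,0],"roll": 7},{"fingers": 1,"translation": [0,0,0],"roll": 9.5},{"fingers": 1,"translation": [0,0,0],"roll": 12},{"fingers": 1,"translation": [0,0,0],"roll": 14.5},{"fingers": 1,"translation": [0,0,0],"roll": 17},{"fingers": 1,"translation": [0,0,0],"roll": 19},{"fingers": 1,"translation": [0,0,0],"roll": 20.5},{"fingers": 1,"translation": [0,0,0],"roll": 22},{"fingers": 1,"translation": [0,0,0],"roll": 23},{"fingers": 1,"translation": [0,0,0],"roll": 23.6},{"fingers": 1,"translation": [0,0,0],"roll": 24},{"fingers": 1,"translation": [0,0,0],"roll": 24},{"fingers": 1,"translation": [0,0,0],"roll": 24},{"fingers": 1,"translation": [0,0,0],"roll": 24}])

```text
clock: 11.75
eef_pos: [0.5443, -0.109, 0.0924]
tool_rot: [0.996, 0.092, 0.002, -0.001]
ft_force: [2.7, 4.4, 4.3]
grip_width: 0.0131
```

```bash
python3 - <<'E'
from h import *
snap('top','t7.png'); snap('wrist','w7.png'); snap('scene','s7.png')
plan([.5436,-.1097,.0915],10.4);o=bot.get_obs();print(o['ft_force'],o['ft_torque'],o['grip_width'])
w=load('w7.png')['im'][:,:,::-1]; t=load('t7.png')['im'][:,:,::-1]; s=load('s7.png')['im'][:,:,::-1]
a=cv2.resize(w[100:400,120:520],(400,300)); b=cv2.resize(t[145:250,255:415],(400,262)); b=cv2.copyMakeBorder(b,0,38,0,0,0)
d=cv2.resize(s[225:325,230:363],(400,300)); e=cv2.resize(t,(400,300))
cv2.imwrite('pics/m7.png',np.vstack([np.hstack([a,b]),np.hstack([d,e])]))
E
```

```text
t 11.9 pos [ 0.5443 -0.109   0.0924] yaw 10.6 tilt [ 0.0029  0.0016 -1.    ]
shift cm [-0.09  0.05  0.09] roll 0.2
[3.75488739 5.27863783 3.86950277] [ 0.88612457 -0.58005966  0.06438076] 0.01340480434179896
```

View pics/m7.png

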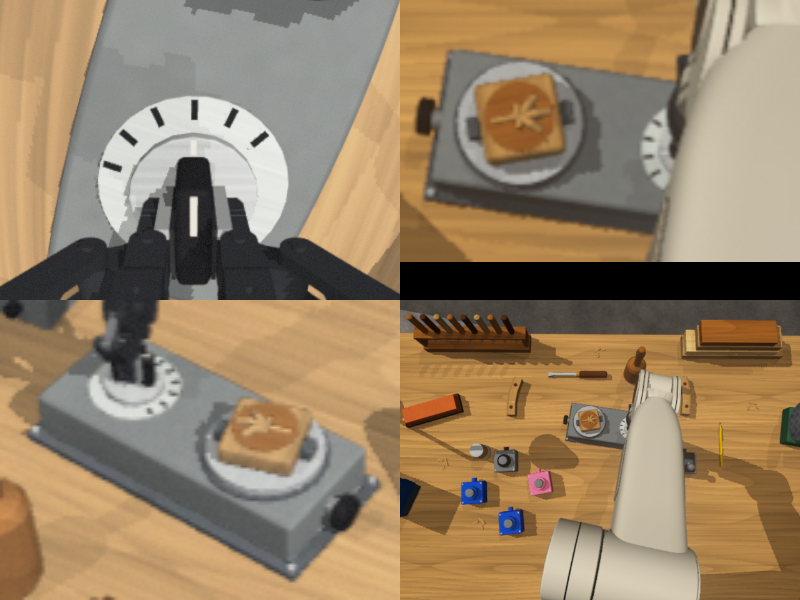

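The pointer's white line is in line with the fourth mark (rest plus three) in the wrist view, at (194,109). Measured tool turn is 71.9°, and the gripper is still holding at 13.4 mm. The bystanders look unmoved. Handing in.

```bash
python3 - <<'E'
from h import *
print(bot.job_done()); plan([.5436,-.1097,.0915],10.4)
E
```

```text
the job is handed in; nothing more can be done
None
the job is handed in; nothing more can be done
```

I released the brake and turned the dial to the third stop. I handed in at about 12 s on the clock, still holding the grip; no verdict is reported.

- **Button:** I pressed the grey start box's button with closed fingertips until it hit bottom. The force reached 21.9 N, against about 5 N needed for full travel. I then lifted clear, and the top camera showed the button up again.
- **Dial:** I took the bar grip at rest and turned it clockwise. The measured turn was 71.9° against the 72° wanted. The wrist view shows the pointer on the third stop mark, with marks four and five still beyond it. I did not count the clicks as such; I relied on the measured angle and the marks.
- **Grip:** The gripper read 13.4 mm across the 14 mm bar.
- **Bystanders:** In the last overview picture, what can be seen looks where it started. The arm hides one clamping block and the lamp box in part, so I could not check the lamp lever there.
- **Disagreements and slips:**
  - Holding the grip at the end put about 5 N of sideways force on the wrist, from an offset of about 1 mm to the dial axis.
  - One move call was refused for a missing key, and nothing moved.
  - No check failed.

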